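# Balance a loaded centrifuge bucket with counterweights

## Task

The loaded centrifuge bucket on the bench balance needs its counterweight: set the large steel weight in the empty trough, add the small one beside it if the large one is not enough, and slide the large weight along the trough until the beam floats level by itself, at rest, with nothing touching it. Be gentle: do not let the weight side drop onto its stop and do not press hard on the weights, the beam or the bucket. Leave the vials alone; a weight that is not needed stays standing on the table.

Things in the scene. Friction and masses are not known exactly. Their poses are not given: they have to be found in the camera images.
- beam: Aluminium beam of the bench balance, 490 mm long. Origin on the pivot, 105 mm above the table; y runs along the beam, bucket at +y, empty trough at -y; z is vertical when level. Stops at 0.15 rad either way; starts bucket side down on its stop. A return spring and damper: off the stops it leans about 1 rad per 0.9 N m of imbalance and settles in 1 s. Its stand is 176 mm high within 55 mm of the pivot.
- trough (a point): Point of the beam on the floor of the empty trough, mid-width, 145 mm from the pivot along the beam and 12 mm below it; axes as the beam's. The trough is open above, 62 mm wide inside and 190 mm long (95 mm to either side of this point, outboard is -y); its walls stand 10 mm above the floor. Sliding friction about 0.35. The damped beam yields slowly: land weights on it at about 10 mm/s.
- bucket: The loaded grey centrifuge bucket with three capped tubes, held in the other trough (it can only turn stiffly in its seat), 140 mm from the pivot axis; 58 mm diameter, 72 mm tall, origin at its underside. Its mass is not known: between 0.25 and 0.51 kg.
- large_weight: Large steel counterweight, about 0.32 kg: disc 56 mm diameter, 16 mm thick, with an upright round knob of 16 mm diameter on top, from 16 to 52 mm above its underside. Origin at the centre of the underside, z up. It starts standing on the table.
- small_weight: Small steel counterweight, about 0.15 kg: disc 44 mm diameter, 12 mm thick, with an upright round knob of 14 mm diameter on top, from 12 to 48 mm above its underside. Origin at the centre of the underside, z up. It starts standing on the table.
- vial_a: Small capped sample vial, bystander, 30 mm diameter, 55 mm tall, origin at its underside.
- vial_b: Another such vial, bystander.
Mind the look-alikes: they are no part of the job. Leave any blue look-alike of the small_weight alone.

How it is judged:
By the outcome, as a careful person would: the job done as asked, in the order asked, and still so for the second after the job is handed in, with the robot touching nothing.
It also fails if it takes over 72 s, if anything falls off the work surface, if the arm or the gripper's body presses on something with over 40 N, if the wrist force passes 120 N, or if a joint passes its speed limit or range.

## Robot

A 6-joint arm with a two-finger parallel gripper is mounted at the origin on the work surface. World frame = base frame: x ahead of the robot, y to its left, z up, the work surface at z = 0. Lengths are in mm, angles in rad, forces in N, time in s.
With the tool pointing down it reaches from about 350 to 725 mm from the base axis. Payload 4.3 kg.
Tool frame: the origin (TCP) lies midway between the tips of the shut fingers; the grasp point (between the pads) lies 19 mm behind it; z points along the fingers, y is the direction in which the jaws open and shut (so a half turn about z gives the same grasp; the last joint's range is limited). The gripper opens to 85 mm and grips with 20 to 120 N. Pads are 22 mm wide; open, the fingers measure 114 mm over their backs; the gripper's body (76 mm by 85 mm) begins 54 mm behind the grasp point. The pads swing forward as they close: fully open they stand 13 mm farther back than shut.
Start: joints at [-1.21, 0.377, 0.081, 1.274, 0, 1.46], TCP at [260.837, -512.478, 201.129] pointing down, gripper open.
Joint ranges: [-2.72, 2.72], [-0.84, 1.66], [-1.02, 1.22], [-1.77, 2.12], [-1.37, 1.28], [-3.14, 3.14]. Speed limits (rad/s): [2.57, 2.57, 3.14, 3.14, 3.14, 3.14].

## Interface

Orientations are given as a unit quaternion [w, x, y, z].
In Python, from station import bot gives the robot as it stands. The module is installed in compiled form; this text tells all that it offers.
- The arm moves only by the shell command python3 -m inch 'ROWS' [OPENING]. ROWS is JSON, a list of rows, each a list of 6 numbers: the shift along the world's x, y, z as a fraction of full scale, then the turn, a rotation vector about the world's x, y, z as a fraction of full scale. A call has 1 to 8 rows; each row shifts and turns the commanded pose from where the row before left it; what a row does not reach is not made up. Full scale, the value 1, is 5 cm for a shift and 2 pi rad for a turn. A row lasts 1/10 s, in which the tool goes at most 50 mm and 8.59 degrees, less where a joint would pass 70% of its speed; a pose out of reach is approached as far as the arm can. A call with a number of a shift or a turn outside -1 to 1 is refused whole. A call with a gripper value outside its range is refused whole. OPENING is the opening, from -1 (shut) to 1 (fully open), so that 0 is half open, set as the call begins (- or left out, the last holds). The fingers move at their own pace and stop on an object; the grip force is fixed at half the most. Time passes only in rows, so rows that do not move let the fingers close. It gives the time, the measured TCP pose, the force and the opening at its end, in the units of the state.
- bot.read_state(): the state, without advancing time (a new reading comes with each control period).
- bot.grab_frame(name): name is "side" or "top" or "wrist"; returns a dict with "image" (480x640x3 uint8, blue, green, red), "fx", "fy", "cx", "cy" (pixels), "rvec" (rotation vector, rad) and "tvec" (3), from world to camera coordinates, as OpenCV has them. Camera axes: x right, y down, z forward; pixel columns grow to the right and rows downward; lengths in mm; the calibration is good to about 2 mm. A picture is of the moment at which its call begins. There is no depth.
- bot.job_done(): hands the job in, once; it reports no verdict.
The state is a dict: "time_s": time; "q": joint angles; "joint_velocities": joint speeds; "effort": joint torques, N m; "ee_pos": TCP position; "tool_rot": TCP orientation; "force": force on the tool from outside, world axes, zero at the start; "torque": the same for the moment, N m; "width": finger opening in mm.
Only numpy, scipy, OpenCV 4.12 (cv2) and the standard library are available. Lean on these libraries where they do the work, as an engineer would, in place of code of your own. Each camera call takes 0.05 s, during which the arm holds its last target. There are 200 camera calls.

## Working session

There is one attempt and no reset: what is moved stays moved. The work goes in short steps, Python scripts to look and compute and a shell command to move; the robot and the scene stay as the last step left them, time stands still between calls to the robot, and variables do not carry over. Pictures are saved under pics/ and viewed, about 8 in all and at most 12, crops included, and the job is handed in when it is done.

```bash
mkdir -p pics; cat > h.py <<'E'
import numpy as np,cv2
from station import bot
def grab(n,save=None):
    f=bot.grab_frame(n)
    if save: cv2.imwrite('pics/'+save+'.png',f['image'])
    return f
def KRt(f):
    K=np.array([[f['fx'],0,f['cx']],[0,f['fy'],f['cy']],[0,0,1.]])
    return K,cv2.Rodrigues(np.array(f['rvec'],float))[0],np.array(f['tvec'],float).ravel()
def cast(f,u,v,z):
    K,R,t=KRt(f); d=R.T@np.linalg.inv(K)@np.array([u,v,1.]); c=-R.T@t
    return c+d*(z-c[2])/d[2]
def proj(f,P):
    K,R,t=KRt(f); p=K@(R@np.array(P,float)+t); return p[:2]/p[2]
E
python3 - <<'E'
from h import *
import pickle
for n in ['top','side']:
    f=grab(n,n+'0'); pickle.dump(f,open(n+'0.pkl','wb')); K,R,t=KRt(f); print(n,-R.T@t,f['fx'],R[2])
a=cv2.imread('pics/top0.png');b=cv2.imread('pics/side0.png')
print(bot.read_state())
E
```

```text
top [ 465.93808522  -35.99339092 1058.80620653] 519.0207966652498 [ 0.05173398 -0.0243072  -0.99836504]
side [352.98774498 871.27451252 656.41482763] 600.9847118869668 [ 0.13859915 -0.83651199 -0.53013014]
{'time_s': 0.1, 'q': array([-1.21031232e+00,  3.78038573e-01,  7.97929366e-02,  1.27440926e+00,
       -3.60718080e-05,  1.46048306e+00]), 'joint_velocities': array([ 4.97200744e-04, -1.04288727e-03,  2.77730428e-03,  8.41770992e-05,
        7.96305489e-05,  1.21013518e-03]), 'effort': array([ 1.44986330e-03, -4.64694035e+01,  2.70582157e+01,  1.19990349e-02,
       -1.44197506e-04, -1.52035568e-06]), 'ee_pos': array([ 260.58029019, -511.85198286,  200.23958684]), 'tool_rot': array([-9.19775321e-04,  9.72421020e-01,  2.33230564e-01, -1.33832177e-04]), 'force': array([ 0.1893963 , -0.59412946, -0.12224184]), 'torque': array([-0.02059835, -0.04064044,  0.02545186]), 'width': 85.20237413173778}
```

View pics/top0.png

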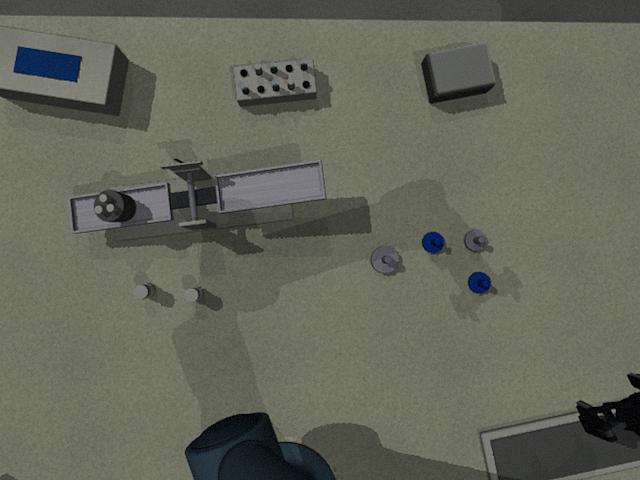

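View pics/side0.png

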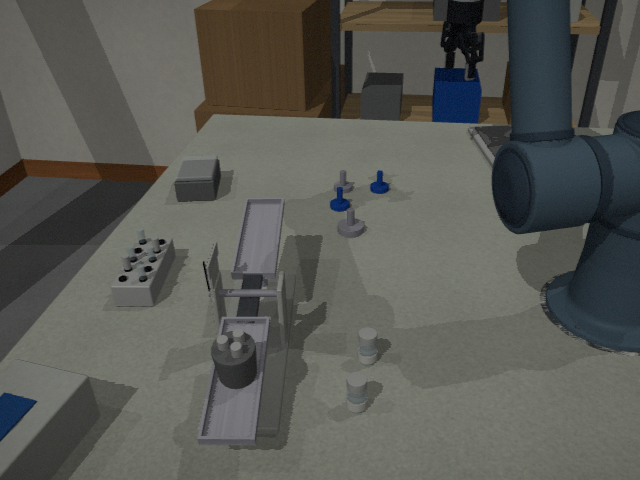

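Top view: candidates for the large weight are only the big grey disc (385,260). For the small weight they are grey (475,240), blue (433,242) and blue (480,283), so I choose the grey one. The bucket is at (115,207), the empty trough at (270,187) and the vials at (143,291) and (193,295). Next is measuring, with a close crop.

```bash
python3 - <<'E'
from h import *
import pickle
f=pickle.load(open('top0.pkl','rb'));im=f['image']
c=cv2.resize(im[210:310,350:510],None,fx=5,fy=5,interpolation=cv2.INTER_CUBIC)[:, :800]
d=cv2.resize(im[150:245,60:340],None,fx=2.8,fy=2.8,interpolation=cv2.INTER_CUBIC)
cv2.imwrite('pics/crop.png',np.vstack([cv2.resize(c,(784,490))[:330],d[:266]]))
for p in [(385,260),(475,240),(385,268),(270,187),(300,165),(480,310)]: print(p,im[p[1],p[0]])
hsv=cv2.cvtColor(im,cv2.COLOR_BGR2HSV)
# neutral/lilac (blue>=~red) vs yellowish table
b,g,r=[im[...,i].astype(int) for i in range(3)]
m=((b>=r-4)&(b>60)&(r>60)).astype(np.uint8)*255
cs,_=cv2.findContours(m,cv2.RETR_EXTERNAL,cv2.CHAIN_APPROX_NONE)
for k in cs:
    A=cv2.contourArea(k)
    if A>100: 
        print(A,cv2.boundingRect(k),cv2.minAreaRect(k), cv2.boxPoints(cv2.minAreaRect(k)).round(1).tolist())
E
```

```text
(385, 260) [89 88 85]
(475, 240) [40 40 41]
(385, 268) [97 91 93]
(270, 187) [133 126 125]
(300, 165) [49 43 45]
(480, 310) [ 92 111 108]
565.0 (371, 246, 29, 28) ((384.9000549316406, 259.3000183105469), (27.280029296875, 27.280027389526367), 63.43495178222656) [[366.6000061035156, 253.1999969482422], [391.0, 241.0], [403.20001220703125, 265.3999938964844], [378.79998779296875, 277.6000061035156]]
317.5 (466, 230, 21, 22) ((476.0, 240.5), (21.0, 20.0), 90.0) [[466.0, 230.0], [486.0, 230.0], [486.0, 251.0], [466.0, 251.0]]
2288.5 (68, 182, 103, 52) ((119.47417449951172, 209.72438049316406), (45.743309020996094, 102.1076889038086), 81.63410949707031) [[65.5999984741211, 194.5], [166.6999969482422, 179.6999969482422], [173.3000030517578, 224.89999389648438], [72.30000305175781, 239.8000030517578]]
189.5 (180, 179, 16, 42) ((187.5, 199.5), (15.0, 41.0), 0.0) [[180.0, 220.0], [180.0, 179.0], [195.0, 179.0], [195.0, 220.0]]
4110.5 (211, 160, 115, 54) ((268.2445068359375, 186.66049194335938), (40.66521072387695, 111.56794738769531), 82.09283447265625) [[210.1999969482422, 174.1999969482422], [320.70001220703125, 158.8000030517578], [326.29998779296875, 199.10000610351562], [215.8000030517578, 214.5]]
2310.5 (429, 42, 67, 52) ((461.9230651855469, 67.11538696289062), (42.16496276855469, 60.20764923095703), 78.69007110595703) [[428.29998779296875, 52.29999923706055], [487.29998779296875, 40.5], [495.6000061035156, 81.9000015258789], [436.5, 93.69999694824219]]
929.5 (557, 0, 83, 23) ((598.0, 11.0), (22.0, 82.0), 90.0) [[557.0, 0.0], [639.0, 0.0], [639.0, 22.0], [557.0, 22.0]]
8324.5 (0, 0, 524, 21) ((261.5, 10.0), (20.0, 523.0), 90.0) [[-0.0, 0.0], [523.0, 0.0], [523.0, 20.0], [0.0, 20.0]]
```

View pics/crop.png

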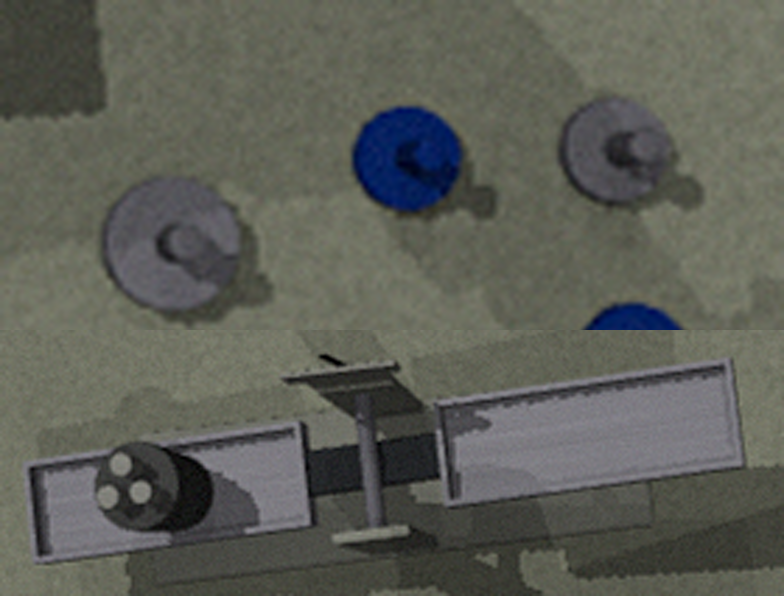

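```bash
python3 - <<'E'
from h import *
import pickle
f=pickle.load(open('top0.pkl','rb'))
print('L',cast(f,385.1,259.6,9),'S',cast(f,475.6,240.4,7))
print('blue',cast(f,433.3,242.3,7),cast(f,480,283,7))
for u,v in [(143,291),(193,295)]: print('vial',cast(f,u,v,55))
C=[cast(f,*p) for p in [(215.7,175.7,110),(321.8,160.7,139),(325.7,198.2,139),(220.4,212.9,110)]]
for c in C: print(c)
m=sum(C)/4; a=(C[1]+C[2]-C[0]-C[3])[:2]/2; n=a/np.linalg.norm(a)
print('trough centre rim',m,'len',np.linalg.norm(a),'w',np.linalg.norm(C[0]-C[3]),np.linalg.norm(C[1]-C[2]),'outdir',n,np.arctan2(n[0],-n[1]))
print('pivot est',m[:2]-n*145*np.cos(.15), 'bucket top c',cast(f,60+141/2.8,150+(490-330)/2.8,105-12-140*.15+72))
from scipy.spatial.transform import Rotation as R
q=bot.read_state()['tool_rot'];r=R.from_quat(np.r_[q[1:],q[0]]);print(r.as_matrix())
E
```

```text
L [ 471.06943361 -205.65084043    9.        ] S [ 510.59644529 -391.87775853    7.        ]
blue [ 506.4942184  -304.84850493    7.        ] [ 423.8103181  -399.63478158    7.        ]
vial [410.12737525 266.49185991  55.        ]
vial [402.51869246 171.34200494  55.        ]
[623.71469385 121.53500094 110.        ]
[646.98742922 -71.96363623 139.        ]
[579.59222382 -78.97329217 139.        ]
[555.30369664 112.21103218 110.        ]
trough centre rim [601.39951088  20.70227618 124.5       ] len 193.80599485927135 w 69.0434713183288 67.75875579537298 outdir [ 0.12270328 -0.9924434 ] 0.12301329052004972
pivot est [583.80731997 162.99067929] bucket top c [561.48918491 299.17720408 144.        ]
[[ 8.91206972e-01  4.53596360e-01 -6.89321878e-04]
 [ 4.53596852e-01 -8.91205316e-01  1.72639020e-03]
 [ 1.68756990e-04 -1.85124522e-03 -9.99998272e-01]]
```

```bash
python3 -m inch '[[0.526,0.766,0,0,0,0.0235],[0.526,0.766,0,0,0,0.0235],[0.526,0.766,0,0,0,0.0235],[0.526,0.766,0,0,0,0.0235],[0.526,0.766,0,0,0,0.0235],[0.526,0.766,-0.2,0,0,0.0235],[0.526,0.766,-0.4,0,0,0.0235],[0.526,0.766,-0.6,0,0,0.0235]]' 1; python3 -m inch '[[0,0,-0.4,0,0,0.0066],[0,0,0,0,0,0],[0,0,0,0,0,0]]'
python3 - <<'E'
from h import *
f=grab('wrist','w1');s=bot.read_state();print(s['ee_pos'],s['q'],s['force'])
print('knob exp',proj(f,[471.1,-205.7,52]),'disc exp',proj(f,[471.1,-205.7,16]))
E
```

```text
time_s: 0.9
ee_pos: [470.2, -208.8, 144.6]
tool_rot: [0.001, 0.675, 0.737, 0.0]
force: [0.6, -0.6, -0.8]
width: 84.9
time_s: 1.2
ee_pos: [467.8, -210.1, 124.1]
tool_rot: [-0.001, 0.663, 0.749, -0.0]
force: [-0.5, -0.2, 0.9]
width: 85.6
[ 468.42334459 -210.92040524  124.97439973] [-5.46528259e-01  2.89903434e-01 -2.44630352e-01  1.03560243e+00
 -1.33361641e-04  9.03404115e-01] [-0.69637129 -0.59236104 -0.40397476]
knob exp [327.32178573 229.27846808] disc exp [326.56337401 215.98870803]
```

View pics/w1.png

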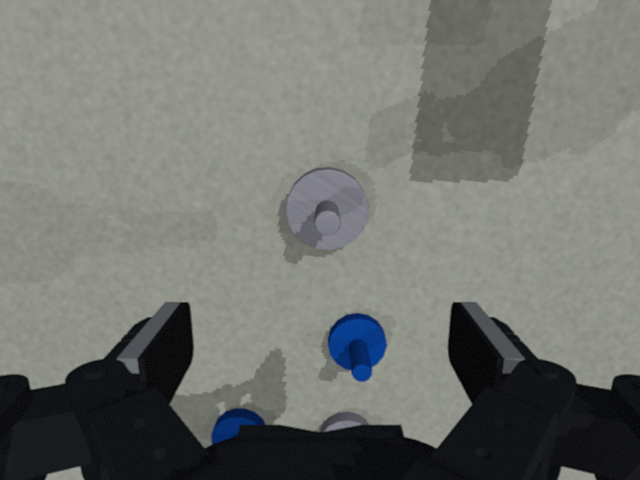

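```bash
python3 - <<'E'
from h import *
f=grab('wrist'); 
print(cast(f,328,222,52),cast(f,327,209,16))
P=[]
for i in range(12):
    P.append(bot.read_state()['ee_pos']);
print(np.mean(P,0),np.std(P,0)); print(bot.read_state()['time_s'])
im=f['image'];b,g,r=[im[...,i].astype(int) for i in range(3)]
m=((b>=r+2)&(b>=g)&(b<r+40)&(b>75)).astype(np.uint8)*255; m[300:]=0
cs,_=cv2.findContours(m,cv2.RETR_EXTERNAL,cv2.CHAIN_APPROX_NONE)
k=max(cs,key=cv2.contourArea); (u,v),rr=cv2.minEnclosingCircle(k);print(u,v,rr,cast(f,u,v,14))
E
```

```text
[ 471.73239338 -202.384931     52.        ] [ 471.64176706 -202.04162369   16.        ]
[ 468.79839581 -211.38198778  125.41527433] [1.13686838e-13 0.00000000e+00 0.00000000e+00]
1.3
325.201416015625 206.56690979003906 41.66111373901367 [ 470.31759288 -200.94028686   14.        ]
```

```bash
python3 -m inch '[[0.062,0.144,-0.4,0,0,0],[0,0,-0.5,0,0,0],[0,0,-0.5,0,0,0],[0,0,-0.35,0,0,0],[0,0,-0.15,0,0,0],[0,0,-0.1,0,0,0],[0,0,0,0,0,0],[0,0,0,0,0,0]]'; python3 -c "
from h import *
f=grab('wrist');print(bot.read_state()['ee_pos'],bot.read_state()['force'])
im=f['image'];cv2.imwrite('pics/w2.png',im[100:440,100:560])"
```

```text
time_s: 2.1
ee_pos: [472.3, -203.7, 25.3]
tool_rot: [0.001, 0.663, 0.749, 0.0]
force: [0.4, 0.7, 0.0]
width: 85.4
[ 472.39719698 -203.65084599   25.32444564] [-0.17318585  0.34906961 -0.19774223]
```

View pics/w2.png

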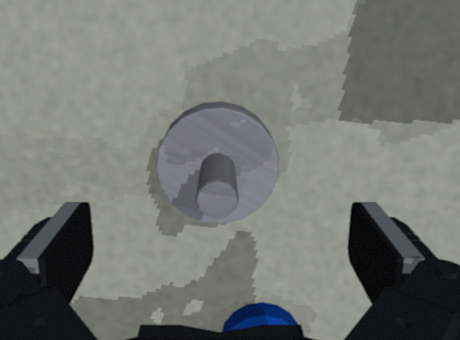

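The knob sits centred between the open fingers (crop ~(216,195), fingers at 92 and 350). Next I lower 3 mm, close and lift a little.

```bash
python3 -m inch '[[0,0,-0.06,0,0,0],[0,0,0,0,0,0],[0,0,0,0,0,0],[0,0,0,0,0,0],[0,0,0,0,0,0],[0,0,0,0,0,0],[0,0,0,0,0,0],[0,0,0,0,0,0]]' -1;python3 -m inch '[[0,0,0,0,0,0],[0,0,0,0,0,0],[0,0,0.1,0,0,0],[0,0,0.3,0,0,0],[0,0,0.3,0,0,0],[0,0,0.5,0,0,0],[0,0,0,0,0,0],[0,0,0,0,0,0]]'; python3 -c "
from h import *
f=grab('wrist');print(bot.read_state()['ee_pos'],bot.read_state()['force'])
im=f['image'];cv2.imwrite('pics/w3.png',im[100:440,100:560])"
```

```text
time_s: 2.95
ee_pos: [472.2, -203.4, 21.9]
tool_rot: [0.001, 0.662, 0.749, 0.0]
force: [-0.5, 0.0, 5.2]
width: -0.1
time_s: 3.75
ee_pos: [471.7, -203.1, 81.4]
tool_rot: [0.0, 0.662, 0.749, 0.0]
force: [0.4, 1.0, -0.5]
width: -0.0
[ 471.05877305 -202.72610172   80.6489011 ] [-0.15602231  0.13850613 -0.50175967]
```

View pics/w3.png

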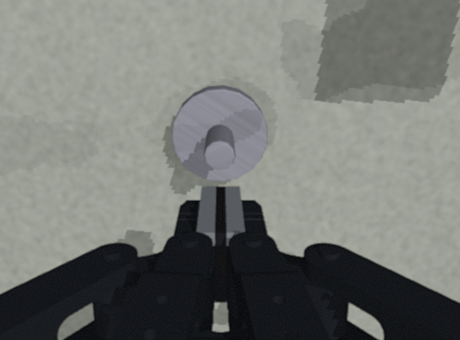

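```bash
python3 - <<'E'
from h import *
f=grab('wrist');p=bot.read_state()['ee_pos'];print(p,'tcp px',proj(f,p),'10 ahead',proj(f,p+[0,10,0]))
print('knob',cast(f,319,250,52),cast(f,320,233,16)); K,R,t=KRt(f);print(-R.T@t,R[2])
a=grab('side')
print(proj(a,p),proj(a,[471,-203,52]))
b=grab('top');print(proj(b,p),proj(b,[471,-203,52]))
A=cv2.resize(a['image'][120:260,300:460],None,fx=2.5,fy=2.5);B=cv2.resize(b['image'][200:340,320:480],None,fx=2.5,fy=2.5)
cv2.imwrite('pics/c4.png',np.hstack([A,B]))
E
```

```text
[ 470.69902627 -202.50869748   80.24418091] tcp px [319.9975546  279.04392227] 10 ahead [322.87712979 256.96357528]
knob [ 469.63705014 -198.28109345   52.        ] [ 470.16637564 -199.13176573   16.        ]
[ 463.02365559 -137.15980337  252.22284651] [ 0.03070893 -0.26110648 -0.96482142]
[350.56561228 196.79279784] [350.37296103 208.82495293]
[389.51200213 259.6191147 ] [387.30155286 259.53123669]
```

View pics/c4.png

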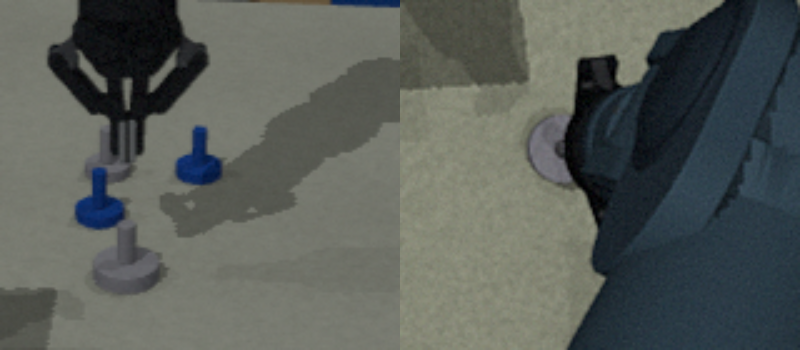

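```bash
python3 - <<'E'
from h import *
f=grab('wrist');a=grab('side')
p=np.array([470.7,-202.5,80.2])
for dy in (-30,-20,-10,0,11):
  for dz in (0,10,20,30): 
    print(dy,dz,proj(f,p+[0,dy,dz]).round(),proj(a,p+[0,dy,dz]).round())
Ps=[]
for q in (f,a):
    K,R,t=KRt(q);Ps.append(K@np.c_[R,t])
X=cv2.triangulatePoints(Ps[0],Ps[1],np.array([[320.],[287]]),np.array([[350.8],[182]]));print((X[:3]/X[3]).ravel())
cv2.imwrite('pics/c5.png',np.hstack([cv2.resize(f['image'][240:460,230:410],None,fx=2.5,fy=2.5),cv2.resize(a['image'][110:220,310:390],None,fx=5,fy=5)[:550]]))
E
```

```text
-30 0 [313. 343.] [352. 190.]
-30 10 [312. 355.] [352. 186.]
-30 20 [312. 368.] [352. 181.]
-30 30 [311. 383.] [352. 177.]
-20 0 [316. 323.] [352. 192.]
-20 10 [315. 334.] [352. 188.]
-20 20 [315. 346.] [352. 184.]
-20 30 [315. 360.] [352. 179.]
-10 0 [318. 302.] [351. 195.]
-10 10 [318. 312.] [351. 190.]
-10 20 [318. 323.] [351. 186.]
-10 30 [318. 335.] [351. 181.]
0 0 [321. 280.] [351. 197.]
0 10 [321. 289.] [351. 192.]
0 20 [321. 299.] [351. 188.]
0 30 [321. 310.] [351. 184.]
11 0 [324. 256.] [350. 199.]
11 10 [324. 264.] [350. 195.]
11 20 [325. 272.] [350. 191.]
11 30 [325. 282.] [350. 186.]
[ 468.91194013 -189.56428133  120.26538579]
```

View pics/c5.png

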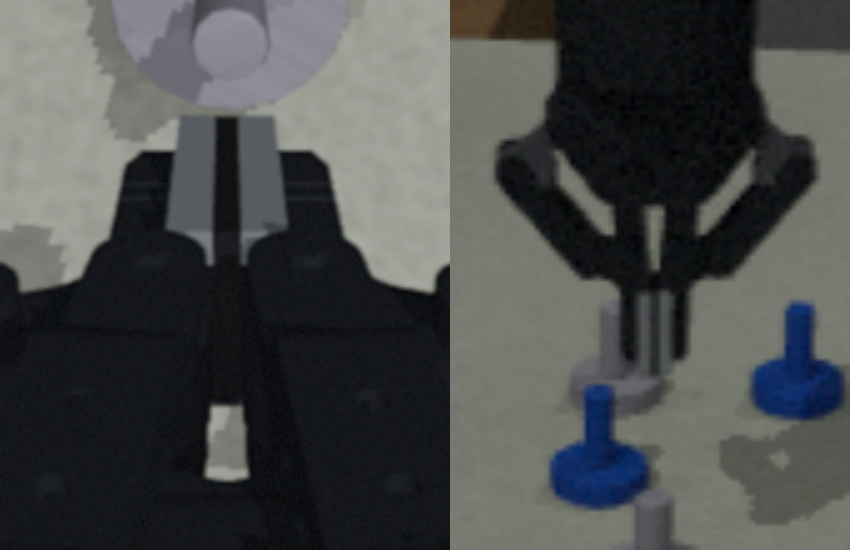

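The shut tips sit about 31 mm above the reported TCP height: the wrist and side views agree, and the tips only touched the knob top. x and y match. I'll correct for this by going down to a reported z of about -9.

```bash
python3 -m inch '[[0,0,0,0,0,0],[0,0,0,0,0,0],[0,0,0,0,0,0],[0,0,0,0,0,0],[0,0,0,0,0,0],[0,0,0,0,0,0],[0,0.02,-0.4,0,0,0],[0,0,-0.5,0,0,0]]' 1;python3 -m inch '[[0,0,-0.4,0,0,0],[0,0,-0.2,0,0,0],[0,0,-0.14,0,0,0],[0,0,-0.14,0,0,0],[0,0,0,0,0,0],[0,0,0,0,0,0]]'; python3 -c "
from h import *
a=grab('side');f=grab('wrist');print(bot.read_state()['ee_pos'],bot.read_state()['force'])
cv2.imwrite('pics/c6.png',np.hstack([f['image'][100:400,150:500],cv2.resize(a['image'][150:250,300:400],None,fx=3,fy=3)]))"
```

```text
time_s: 4.85
ee_pos: [473.1, -202.9, 37.0]
tool_rot: [0.002, 0.662, 0.749, 0.0]
force: [0.2, 0.0, -0.2]
width: 85.3
time_s: 5.45
ee_pos: [472.0, -202.2, -7.3]
tool_rot: [0.0, 0.662, 0.749, 0.0]
force: [-0.8, 0.7, 0.2]
width: 85.5
[ 472.14283759 -202.36442393   -7.07463804] [ 0.83566764 -0.4192637   0.51352799]
```

View pics/c6.png

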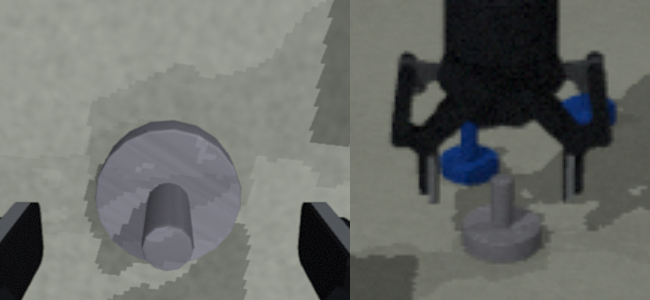

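The fingers straddle the knob at mid-height, so I close now.

```bash
python3 -m inch '[[0,0,0,0,0,0],[0,0,0,0,0,0],[0,0,0,0,0,0],[0,0,0,0,0,0],[0,0,0,0,0,0],[0,0,0,0,0,0],[0,0,0,0,0,0],[0,0,0,0,0,0]]' -1; python3 -m inch '[[0,0,0,0,0,0],[0,0,0,0,0,0]]'
```

```text
time_s: 6.35
ee_pos: [471.6, -202.1, -7.6]
tool_rot: [0.0, 0.662, 0.749, -0.0]
force: [-1.3, -0.4, 2.7]
width: 14.2
time_s: 6.55
ee_pos: [471.6, -202.1, -7.6]
tool_rot: [0.0, 0.662, 0.749, -0.0]
force: [-1.4, 0.2, 4.6]
width: 14.0
```

```bash
python3 -m inch '[[0,0,0.1,0,0,0],[0,0,0.3,0,0,0],[0,0,0.5,0,0,0],[0,0,0.5,0,0,0],[0,0,0.5,0,0,0],[0,0,0.5,0,0,0],[0.1,0.2,0.5,0,0,0],[0.2,0.4,0.3,0,0,0]]'; python3 -m inch '[[0.3,0.6,0,0,0,0],[0.3,0.6,0,0,0,0],[0.4,0.8,0,0,0,0],[0.4,0.8,0,0,0,0],[0.4,0.8,0,0,0,0],[0.3,0.6,0,0,0,0],[0.136,0.29,0,0,0,0],[0,0,0,0,0,0]]';  python3 -m inch '[[0,0,0,0,0,0],[0,0,0,0,0,0],[0,0,0,0,0,0]]'
python3 - <<'E'
from h import *
P=[];F=[]
for i in range(8):
    f=grab('wrist' if i else 'top','w7' if i else 't7');s=bot.read_state();P.append(s['ee_pos']);F.append(s['force'])
print(np.mean(P,0),np.mean(F,0),np.std(F,0),s['width'])
E
```

```text
time_s: 7.35
ee_pos: [486.6, -172.7, 153.8]
tool_rot: [0.001, 0.663, 0.748, 0.0]
force: [0.4, 0.6, -2.3]
width: 14.2
time_s: 8.15
ee_pos: [598.3, 54.4, 151.3]
tool_rot: [-0.001, 0.661, 0.75, -0.0]
force: [0.4, -0.8, -3.0]
width: 14.2
time_s: 8.45
ee_pos: [597.8, 51.1, 152.3]
tool_rot: [-0.0, 0.663, 0.748, -0.0]
force: [-0.6, -0.9, -2.7]
width: 14.2
[598.14165668  51.87645162 152.34761235] [-0.18358032 -0.2580152  -3.02413306] [0.50572844 0.438235   0.47890419] 14.136983022097752
```

```bash
python3 - <<'E'
import cv2,numpy as np
a=cv2.imread('pics/w7.png');b=cv2.imread('pics/t7.png')
cv2.imwrite('pics/c7.png',np.hstack([cv2.resize(a,(480,360)),cv2.resize(b[130:250,200:300],(300,360))]))
E
```

```text
(no output)
```

View pics/c7.png

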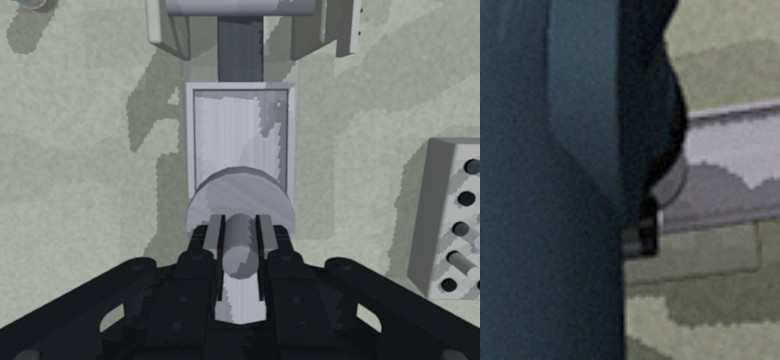

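Wrist view: the disc spans columns 187–294 and the trough 187–295, so both are centred on ~240.5 and the weight is aligned laterally. I'll go down quickly to just above the floor, then at 10 mm/s.

```bash
python3 -m inch '[[0,0,-0.2,0,0,0],[0,0,-0.3,0,0,0],[0,0,-0.2,0,0,0],[0,0,-0.06,0,0,0],[0,0,-0.02,0,0,0],[0,0,-0.02,0,0,0],[0,0,-0.02,0,0,0],[0,0,-0.02,0,0,0]]'; for i in 1 2; do python3 -m inch '[[0,0,-0.02,0,0,0],[0,0,-0.02,0,0,0],[0,0,-0.02,0,0,0],[0,0,-0.02,0,0,0],[0,0,-0.02,0,0,0],[0,0,-0.02,0,0,0],[0,0,-0.02,0,0,0],[0,0,-0.02,0,0,0]]'; done
```

```text
time_s: 9.65
ee_pos: [598.8, 52.5, 110.7]
tool_rot: [0.0, 0.662, 0.749, 0.0]
force: [0.2, 0.0, -2.8]
width: 14.1
time_s: 10.45
ee_pos: [598.4, 52.4, 102.4]
tool_rot: [0.0, 0.662, 0.749, 0.0]
force: [-1.3, 0.0, 0.2]
width: 14.3
time_s: 11.25
ee_pos: [598.4, 52.4, 94.2]
tool_rot: [0.0, 0.662, 0.749, 0.0]
force: [-1.5, 0.0, 0.3]
width: 14.3
```

```bash
python3 -m inch '[[0,0,-0.02,0,0,0],[0,0,-0.02,0,0,0],[0,0,-0.02,0,0,0],[0,0,-0.02,0,0,0],[0,0,-0.02,0,0,0],[0,0,-0.02,0,0,0],[0,0,-0.02,0,0,0],[0,0,-0.02,0,0,0]]'; 
python3 - <<'E'
from h import *
F=[];P=[]
for i in range(24):
    f=grab('side');s=bot.read_state();F.append(s['force']);P.append(s['ee_pos'])
F=np.array(F)
print(F[:8].mean(0),F[8:].mean(0),F.std(0),np.mean(P,0),s['torque'],s['time_s'])
E
```

```text
time_s: 12.05
ee_pos: [598.3, 52.8, 86.2]
tool_rot: [-0.0, 0.662, 0.749, 0.0]
force: [-0.7, -0.5, 1.2]
width: 14.4
[-0.46107941  0.54531947  0.49252528] [-0.28047366  1.34493452  1.21692682] [0.72703839 0.69761925 0.60355678] [598.3498805   52.63430595  86.25052209] [0.19849247 0.0816571  0.05166817] 13.25
```

```bash
for i in 1 2; do python3 -m inch '[[0.005,-0.041,0,0,0,0],[0.005,-0.041,0,0,0,0],[0.005,-0.041,0,0,0,0],[0.005,-0.041,0,0,0,0],[0.005,-0.041,0,0,0,0],[0.005,-0.041,0,0,0,0],[0.005,-0.041,0,0,0,0],[0.005,-0.041,0,0,0,0]]'; done
python3 - <<'E'
from h import *
F=[];P=[]
for i in range(14):
    f=grab('side','s8');s=bot.read_state();F.append(s['force']);P.append(s['ee_pos'])
print(np.mean(F,0),np.mean(P,0),s['width'],s['time_s'])
E
```

```text
time_s: 14.05
ee_pos: [600.3, 35.9, 86.2]
tool_rot: [-0.0, 0.662, 0.749, -0.0]
force: [-0.3, 1.3, 0.7]
width: 14.1
time_s: 14.85
ee_pos: [602.3, 19.5, 86.2]
tool_rot: [0.0, 0.662, 0.749, 0.0]
force: [0.3, 1.8, -0.1]
width: 14.3
[-0.30118129 -0.63351867  0.21381329] [602.36257934  19.36766009  86.26084266] 14.413127558374075 15.55
```

Nearly balanced already (0.2 N residual). I release with a small opening and let it settle.

```bash
python3 -m inch '[[0,0,0,0,0,0],[0,0,0,0,0,0],[0,0,0,0,0,0],[0,0,0,0,0,0],[0,0,0.1,0,0,0],[0,0,0.15,0,0,0],[0,0,0.15,0,0,0],[0,0,0,0,0,0]]' -0.2; python3 -m inch '[[0,0,0,0,0,0],[0,0,0,0,0,0],[0,0,0,0,0,0],[0,0,0,0,0,0],[0,0,0,0,0,0],[0,0,0,0,0,0],[0,0,0,0,0,0],[0,0,0,0,0,0]]'
python3 - <<'E'
from h import *
import pickle
for i in range(6): f=grab('side','s9')
pickle.dump(f,open('s9.pkl','wb'));s=bot.read_state();print(s['time_s'],s['force'],s['ee_pos'])
# beam model: predict bucket-end corners for tilts
n=np.array([.1227,-.9924,0]);x=np.array([.9924,.1227,0]);z=np.array([0,0,1.]);O=np.array([583.8,163,105.])
def B(px,s,h,th): # th>0: weight side up
    n2=n*np.cos(th)+z*np.sin(th); z2=z*np.cos(th)-n*np.sin(th); return O+px*x+s*n2+h*z2
a=pickle.load(open('side0.pkl','rb'))
for nm,px,s,h in [('bTL',-34,-242,-2),('bTR',34,-242,-2),('tL',34,242,-2),('tR',-34,242,-2),('tLi',34,48,-2),('tRi',-34,48,-2)]:
    print(nm,[proj(a,B(px,s,h,t)).round(1).tolist() for t in (.15,.05,0,-.05)])
A=a['image'];I=f['image']
cv2.imwrite('pics/c9.png',np.hstack([cv2.resize(A[190:460,160:320],None,fx=2.1,fy=2.1),cv2.resize(I[190:460,160:320],None,fx=2.1,fy=2.1)]))
E
```

```text
time_s: 16.35
ee_pos: [603.6, 19.6, 108.1]
tool_rot: [0.001, 0.662, 0.749, 0.001]
force: [0.4, 0.3, 0.8]
width: 34.3
time_s: 17.15
ee_pos: [602.3, 19.7, 106.2]
tool_rot: [0.0, 0.662, 0.749, 0.0]
force: [-0.7, -1.0, -0.2]
width: 34.3
17.45 [-0.60448046  0.17740308  0.08816575] [602.3486296   19.70086072 106.27734309]
bTL [[254.8, 434.1], [253.0, 422.3], [252.1, 415.6], [251.3, 408.3]]
bTR [[199.5, 433.6], [196.5, 421.8], [195.1, 415.1], [193.8, 407.8]]
tL [[247.1, 196.9], [248.4, 207.8], [249.0, 213.4], [249.5, 219.1]]
tR [[284.1, 196.7], [284.9, 207.6], [285.2, 213.3], [285.6, 219.0]]
tLi [[232.5, 269.9], [232.8, 272.3], [232.9, 273.5], [233.1, 274.8]]
tRi [[275.1, 269.9], [275.3, 272.3], [275.4, 273.5], [275.4, 274.8]]
```

View pics/c9.png

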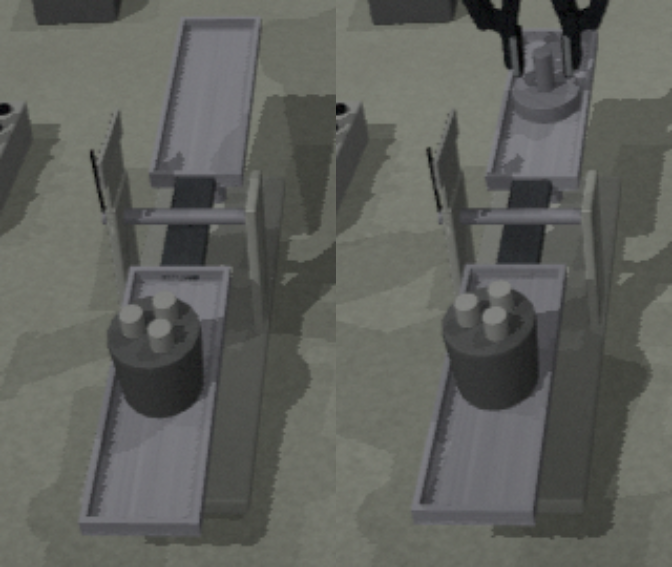

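```bash
cat > tilt.py <<'E'
from h import *
import pickle
from scipy.optimize import least_squares
n=np.array([.1227,-.9924,0]);x=np.array([.9924,.1227,0]);z=np.array([0,0,1.]);O=np.array([583.8,163,105.])
def B(px,s,h,th):
    n2=n*np.cos(th)+z*np.sin(th); z2=z*np.cos(th)-n*np.sin(th); return O+px*x+s*n2+h*z2
a=pickle.load(open('side0.pkl','rb'));G0=cv2.cvtColor(a['image'],cv2.COLOR_BGR2GRAY)
# feature: body point, all on the beam/bucket, bucket end
pts=[(-34,-242,-2),(34,-242,-2),(-34,-242,-12),(34,-242,-12),(-34,-215,-2),(34,-215,-2),(0,-242,-12),(0,-140,56),(10,-150,56),(-10,-150,56)]
def tilt(f):
    G=cv2.cvtColor(f['image'],cv2.COLOR_BGR2GRAY)
    p0=np.array([proj(a,B(*p,.15)) for p in pts],np.float32).reshape(-1,1,2)
    p1,st,err=cv2.calcOpticalFlowPyrLK(G0,G,p0,None,winSize=(25,25),maxLevel=3)
    d=(p1-p0)[:,0]
    ths=[]
    for p,dd in zip(pts,d):
        b=proj(a,B(*p,.15))
        r=least_squares(lambda t:proj(a,B(*p,t[0]))-b-dd,[0.05]); ths.append(r.x[0])
    return np.array(ths),st.ravel()
if __name__=='__main__':
    import sys
    T=[]
    for i in range(int(sys.argv[1])):
        f=grab('side'); t,st=tilt(f);T.append(np.median(t));
    s=bot.read_state();print(t.round(3),'medians',np.round(T,4),s['time_s'],s['force'])
E
python3 tilt.py 4
```

```text
[0.099 0.101 0.113 0.097 0.153 0.084 0.116 0.098 0.101 0.102] medians [0.1007 0.1012 0.1012 0.1009] 17.65 [-1.38760768  0.45667902 -0.57016743]
```

```bash
python3 -m inch '[[0,0,0.2,0,0,0],[0,0,0.3,0,0,0],[0,0,0.3,0,0,0],[0,0,0,0,0,0],[-0.033,0.268,0,0,0,0],[-0.033,0.268,0,0,0,0],[0,0,0,0,0,0],[0,0,0,0,0,0]]' -0.2; python3 -m inch '[[0,0,0,0,0,0],[0,0,0,0,0,0],[0,0,0,0,0,0],[0,0,0,0,0,0],[0,0,-0.2,0,0,0],[0,0,-0.3,0,0,0],[0,0,-0.28,0,0,0],[0,0,0,0,0,0]]' -1
python3 tilt.py 3; python3 -c "
from h import *
f=grab('wrist','w10')
s=bot.read_state();print(s['ee_pos'],s['force'],s['width'])"
```

```text
time_s: 18.45
ee_pos: [598.3, 47.4, 145.5]
tool_rot: [-0.0, 0.662, 0.75, -0.001]
force: [-0.2, 0.1, -0.3]
width: 34.2
time_s: 19.25
ee_pos: [596.9, 46.5, 104.4]
tool_rot: [-0.002, 0.662, 0.749, -0.002]
force: [-0.4, -1.0, -0.3]
width: -0.3
[0.098 0.099 0.113 0.096 0.153 0.083 0.116 0.098 0.101 0.102] medians [0.1002 0.1002 0.1001] 19.4 [ 0.95864933  0.53592875 -0.00133856]
[599.49488263  46.45575348 107.85431291] [0.1565606  0.52381802 0.06188128] -0.29706417605306
```

```bash
python3 -m inch '[[0.005,-0.04,0,0,0,0],[0.005,-0.04,0,0,0,0],[0.005,-0.04,0,0,0,0],[0.005,-0.04,0,0,0,0],[0.005,-0.04,0,0,0,0],[0.005,-0.04,0,0,0,0],[0.005,-0.04,0,0,0,0],[0.005,-0.04,-0.02,0,0,0]]'; python3 tilt.py 1; python3 -m inch '[[0.005,-0.04,-0.02,0,0,0],[0.005,-0.04,-0.02,0,0,0],[0.005,-0.04,-0.02,0,0,0],[0.005,-0.04,-0.02,0,0,0],[0.005,-0.04,-0.02,0,0,0],[0.005,-0.04,-0.02,0,0,0]]'; python3 tilt.py 16
```

```text
time_s: 20.25
ee_pos: [601.1, 30.3, 106.3]
tool_rot: [0.0, 0.662, 0.749, 0.0]
force: [-0.7, 0.4, -1.0]
width: -0.1
[0.077 0.08  0.098 0.075 0.15  0.08  0.101 0.079 0.082 0.084] medians [0.081] 20.3 [-0.55278185 -0.50263507 -0.17307084]
time_s: 20.9
ee_pos: [602.5, 18.3, 100.1]
tool_rot: [0.0, 0.662, 0.749, 0.0]
force: [-0.2, 1.3, -0.5]
width: -0.1
[0.034 0.031 0.061 0.022 0.147 0.031 0.048 0.026 0.034 0.036] medians [0.0376 0.0362 0.0351 0.0366 0.0375 0.0356 0.0334 0.0345 0.0356 0.0359
 0.0336 0.0332 0.0332 0.0327 0.032  0.0341] 21.7 [-0.03291404 -0.00536042  0.76001252]
```

```bash
python3 -m inch '[[0.005,-0.04,-0.01,0,0,0],[0.005,-0.04,-0.01,0,0,0],[0.005,-0.04,-0.01,0,0,0],[0.005,-0.04,-0.01,0,0,0]]'; python3 tilt.py 4; python3 -m inch '[[-0.005,0.06,0,0,0,0],[-0.005,0.06,0,0,0,0],[0,0,0,0,0,0],[0,0,0,0,0,0],[0,0,0,0,0,0],[0,0,0,0,0,0],[0,0,0,0,0,0],[0,0,0,0,0,0]]'; python3 tilt.py 8
```

```text
time_s: 22.1
ee_pos: [603.4, 10.4, 98.1]
tool_rot: [-0.0, 0.662, 0.749, 0.0]
force: [-0.0, 1.7, 0.1]
width: 0.1
[0.017 0.018 0.047 0.009 0.147 0.006 0.038 0.013 0.021 0.02 ] medians [0.0196 0.0178 0.0185 0.0193] 22.3 [-0.51653315 -0.10396315 -0.31210985]
time_s: 23.1
ee_pos: [603.0, 16.4, 98.2]
tool_rot: [0.0, 0.662, 0.749, 0.0]
force: [0.3, 1.4, -0.4]
width: 0.4
[ 0.014  0.008  0.044 -0.001  0.148 -0.003  0.03   0.004  0.013  0.008] medians [0.0123 0.0115 0.0105 0.0098 0.0107 0.0103 0.0101 0.0105] 23.5 [-0.38117265 -0.27771848  0.69115582]
```

```bash
python3 -m inch '[[0,0.05,0.4,0,0,0],[0,0,0.8,0,0,0],[0,0,0.8,0,0,0],[-0.6,-0.3,0,0,0,0],[-0.8,-0.6,0,0,0,0],[-0.8,-0.6,0,0,0,0],[-0.8,-0.6,0,0,0,0],[0,0,0,0,0,0]]'; cat > edge.py <<'E'
from tilt import *
import sys
def edge(im,u,v,r,sgn):
    # strongest vertical intensity edge of given sign near v, averaged over columns u-3..u+3, subpixel
    g=cv2.GaussianBlur(cv2.cvtColor(im,cv2.COLOR_BGR2GRAY).astype(np.float32),(0,0),1)
    vs=np.arange(int(v-r),int(v+r)+1); p=g[vs[0]-1:vs[-1]+2,int(u)-3:int(u)+4].mean(1)
    d=sgn*(p[2:]-p[:-2])/2; i=int(np.clip(d.argmax(),1,len(d)-2)); den=d[i-1]-2*d[i]+d[i+1]
    return vs[i]+.5*(d[i-1]-d[i+1])/den
def meas(imgs):
    im=np.mean([f['image'].astype(np.float32) for f in imgs],0).astype(np.uint8)
    out=[]
    for px,s,h,sg in [(-22,-245,-14,-1),(-10,-245,-14,-1),(0,-245,-14,-1),(10,-245,-14,-1),(22,-245,-14,-1),(-20,242,-2,1),(-8,242,-2,1),(8,242,-2,1),(20,242,-2,1)]:
        q0=proj(a,B(px,s,h,.15)); e0=edge(a['image'],*q0,8,sg)
        q1=proj(a,B(px,s,h,.0)); e1=edge(im,q1[0],q1[1]+e0-q0[1],6,sg)
        # body offset: keep residual e0-q0 constant, then solve tilt
        r=least_squares(lambda t:proj(a,B(px,s,h,t[0]))[1]+(e0-q0[1])-e1,[0.0]); out.append((round(e0-q0[1],1),round(e1,1),round(r.x[0],4)))
    return out,im
L=[grab('side') for _ in range(4)]; T=[grab('top') for _ in range(2)]
o,im=meas(L);
for k in o: print(k)
cv2.imwrite('pics/s11.png',im); cv2.imwrite('pics/t11.png',T[0]['image'])
print(tilt(L[-1])[0].round(3),bot.read_state()['time_s'],bot.read_state()['ee_pos'])
E
python3 edge.py
```

```text
time_s: 24.3
ee_pos: [447.5, -87.8, 197.8]
tool_rot: [-0.002, 0.664, 0.747, -0.001]
force: [0.1, 0.6, 0.5]
width: 0.1
(np.float64(-2.8), np.float64(421.0), np.float64(-0.0049))
(np.float64(-2.6), np.float64(421.0), np.float64(-0.0048))
(np.float64(-2.6), np.float64(420.9), np.float64(-0.0057))
(np.float64(-2.7), np.float64(420.8), np.float64(-0.0053))
(np.float64(-2.6), np.float64(421.0), np.float64(-0.0036))
(np.float64(6.8), np.float64(219.2), np.float64(0.0075))
(np.float64(6.7), np.float64(218.9), np.float64(0.0106))
(np.float64(6.7), np.float64(217.7), np.float64(0.0213))
(np.float64(6.9), np.float64(219.5), np.float64(0.0066))
[ 0.01   0.008  0.039 -0.001  0.01   0.     0.026  0.003  0.011  0.006] 24.6 [454.20062454 -85.59562971 198.40096714]
```

```bash
python3 - <<'E'
from tilt import *
im=cv2.imread('pics/s11.png');A=a['image'].copy()
def crop(I,u0,v0,w,h,k,th):
    c=cv2.resize(I[v0:v0+h,u0:u0+w],None,fx=k,fy=k,interpolation=cv2.INTER_CUBIC)
    for s in (-242,242):
        q=[proj(a,B(px,s,-2,th)) for px in (-34,34)]
        q=[tuple(int(round(((e+.5)-o)*k)) for e,o in zip(t,(u0,v0))) for t in q]
        cv2.line(c,q[0],q[1],(0,0,255),1)
    return c
r1=[crop(A,190,395,80,60,5,.15),crop(im,190,395,80,60,5,0)]
r2=[crop(A,235,185,80,60,5,.15),crop(im,235,185,80,60,5,0)]
cv2.imwrite('pics/c12.png',np.vstack([np.hstack(r1),np.hstack(r2)]))
E
```

```text
(no output)
```

View pics/c12.png

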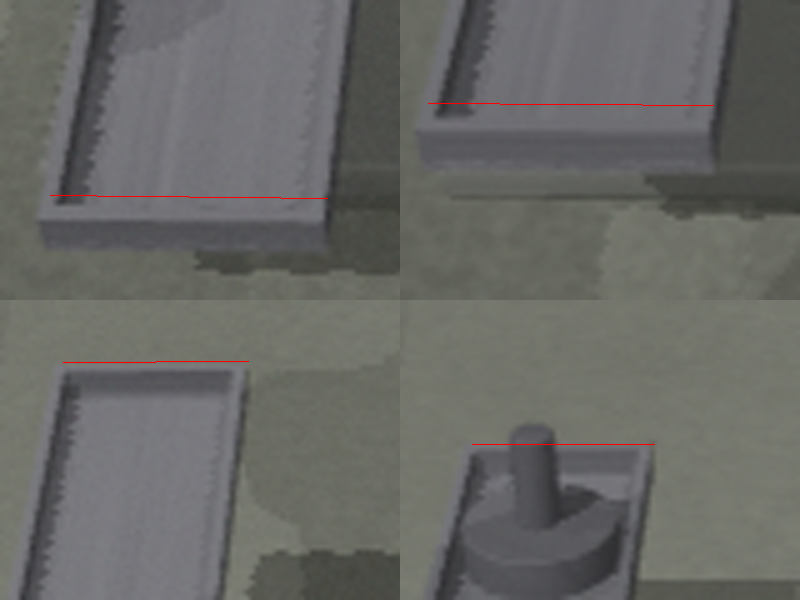

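```bash
cat > fit.py <<'E'
import tilt as M
from tilt import *
def prof(im,u,v,r,sgn):
    g=cv2.cvtColor(im,cv2.COLOR_BGR2GRAY).astype(np.float32); g=cv2.GaussianBlur(g,(0,0),.8)
    vs=np.arange(int(v-r),int(v+r)+1); out=[]
    for c in range(int(u)-2,int(u)+3):
        p=g[vs[0]-1:vs[-1]+2,c]; d=sgn*(p[2:]-p[:-2]); i=int(np.clip(d.argmax(),1,len(d)-2))
        out.append(vs[i]+.5*(d[i-1]-d[i+1])/(d[i-1]-2*d[i]+d[i+1]))
    return np.median(out)
def rows(im,b,f):
    # bucket-end rim: bright->dark at row ~b ; far rim outer: table->rim at row ~f
    return [prof(im,u,b,2.5,-1) for u in (212,225,240)],[prof(im,u,f,2.5,s) for u,s in ((253,-1),(275,-1),(280,-1))]
r0=rows(a['image'],439,198.5)
def solve(im,vb,vf):
    r1=rows(im,vb,vf); print('rows',np.round(r0,2).tolist(),np.round(r1,2).tolist())
    b0,f0,b1,f1=[np.median(k) for k in (*r0,*r1)]
    def res(p,zz=105):
        M.O=np.array([583.8,163+p[0],zz]); L=p[1]
        return [proj(a,B(0,-L,-2,.15))[1]-b0,proj(a,B(0,L,-2,.15))[1]-f0,proj(a,B(0,-L,-2,p[2]))[1]-b1,proj(a,B(0,L,-2,p[2]))[1]-f1]
    for zz in (103,105,107):
        r=least_squares(res,[0,245,0],args=(zz,)); print(zz,r.x.round(4),np.round(r.fun,2))
if __name__=='__main__':
    import sys
    im=np.mean([grab('side')['image'].astype(np.float32) for _ in range(4)],0).astype(np.uint8) if len(sys.argv)>1 else cv2.imread('pics/s11.png')
    solve(im,421,214.3)
E
python3 fit.py
```

```text
rows [[438.51, 438.73, 438.77], [198.88, 198.63, 198.63]] [[420.82, 420.86, 421.06], [214.55, 214.31, 214.21]]
103 [4.392800e+00 2.430972e+02 6.200000e-03] [-0.08 -0.1   0.08  0.1 ]
105 [7.033400e+00 2.422292e+02 6.200000e-03] [-0.08 -0.1   0.08  0.1 ]
107 [9.674100e+00 2.413613e+02 6.200000e-03] [-0.08 -0.1   0.08  0.1 ]
```

```bash
python3 -m inch '[[0.8,0.6,0,0,0,0],[0.8,0.6,0,0,0,0],[0.8,0.6,0,0,0,0],[0.6,0.3,0,0,0,0],[0,0,0,0,0,0],[0,0,-0.7,0,0,0],[0,0,-0.8,0,0,0],[0,0,-0.5,0,0,0]]'; python3 -m inch '[[0,0,0,0,0,0],[0,0,0,0,0,0],[0.005,-0.04,0,0,0,0],[0.005,-0.04,0,0,0,0],[0.005,-0.04,0,0,0,0],[0.005,-0.04,0,0,0,0],[0,0,0,0,0,0],[0,0,0,0,0,0]]'
```

```text
time_s: 25.4
ee_pos: [601.6, 19.7, 95.2]
tool_rot: [-0.001, 0.662, 0.75, -0.001]
force: [-0.1, 0.0, 0.1]
width: 0.1
time_s: 26.2
ee_pos: [604.1, 10.9, 98.4]
tool_rot: [0.0, 0.663, 0.749, 0.0]
force: [-1.8, 0.1, -0.4]
width: -0.1
```

```bash
python3 -m inch '[[0.002,-0.02,0,0,0,0],[0.002,-0.025,0,0,0,0],[0,0,0,0,0,0],[0,0,0,0,0,0],[0,0,0,0,0,0]]'; python3 -m inch '[[0,0.1,0,0,0,0],[0,0.1,0.4,0,0,0],[0,0,0.8,0,0,0],[0,0,0.8,0,0,0],[-0.6,-0.4,0,0,0,0],[-0.8,-0.6,0,0,0,0],[-0.8,-0.6,0,0,0,0],[-0.8,-0.6,0,0,0,0]]'; python3 -m inch '[[0,0,0,0,0,0],[0,0,0,0,0,0],[0,0,0,0,0,0],[0,0,0,0,0,0]]'; python3 fit.py 1; python3 tilt.py 1
```

```text
time_s: 26.7
ee_pos: [604.1, 8.8, 98.2]
tool_rot: [-0.0, 0.662, 0.749, -0.0]
force: [0.4, 0.9, -1.0]
width: -0.2
time_s: 27.5
ee_pos: [453.0, -91.9, 198.5]
tool_rot: [0.001, 0.662, 0.75, -0.0]
force: [0.5, -0.3, 0.5]
width: -0.1
time_s: 27.9
ee_pos: [455.4, -90.8, 198.4]
tool_rot: [0.0, 0.662, 0.75, 0.0]
force: [1.0, 0.3, -0.2]
width: -0.1
rows [[438.51, 438.73, 438.77], [198.88, 198.63, 198.63]] [[420.36, 420.56, 420.55], [214.79, 214.74, 214.67]]
103 [4.520300e+00 2.430401e+02 3.300000e-03] [-0.04 -0.05  0.04  0.05]
105 [7.160400e+00 2.421724e+02 3.300000e-03] [-0.04 -0.05  0.04  0.05]
107 [9.800600e+00 2.413047e+02 3.300000e-03] [-0.04 -0.05  0.04  0.05]
[ 0.008  0.005  0.036 -0.005  0.028  0.021  0.025  0.001  0.008  0.006] medians [0.0083] 28.15 [ 0.22606915 -0.15786915 -0.41476964]
```

```bash
python3 fit.py 1; python3 - <<'E'
from h import *
import pickle
t0=pickle.load(open('top0.pkl','rb'))['image'];t=grab('top','tf')['image']
for n,(u,v) in dict(small=(476,240),blue1=(433,242),blue2=(480,283),va=(143,291),vb=(193,295)).items():
    print(n,cv2.absdiff(t0,t)[v-14:v+15,u-14:u+15].mean().round(1))
print(bot.read_state()['time_s'],bot.read_state()['force']); print(bot.job_done())
E
```

```text
rows [[438.51, 438.73, 438.77], [198.88, 198.63, 198.63]] [[420.38, 420.57, 420.54], [214.75, 214.74, 214.7]]
103 [4.511900e+00 2.430439e+02 3.200000e-03] [-0.05 -0.06  0.04  0.06]
105 [7.152100e+00 2.421761e+02 3.200000e-03] [-0.05 -0.06  0.05  0.06]
107 [9.792300e+00 2.413084e+02 3.200000e-03] [-0.05 -0.06  0.05  0.06]
small 21.8
blue1 33.4
blue2 22.3
va 8.1
vb 18.1
28.4 [-0.07085297  0.24860749  0.10772015]
the job is handed in; nothing more can be done
None
```

The beam now floats about level with only the large weight in the trough, and I handed the job in at about 28 s. I set the weight down at about 10 mm/s, slid it to roughly 175–180 mm from the pivot, then backed the arm clear. The small weight wasn't needed and I didn't touch it.

- **Level and at rest:** the last edge fit in the side view gave a tilt of 0.003 rad, weight side slightly up. It read the same twice, about 0.25 s apart. A cruder tracking measure gave 0.008 rad, with scattered features.
- **Forces:** every wrist force I read was about 5 N or less, and at no point did my tilt readings show the weight side near its stop.
- **Bystanders, not confirmed:** comparing top images before and after gave differences of 8–33 grey levels around the small weight, the two blue look-alikes and the vials. I think this is the arm and its shadow, now in a different place. I did not check it further, but I made no moves at any of them.
- **First grasp missed:** the fingertips sat about 31 mm higher than the reported position, so they closed on the top of the large weight's knob (about 5 N). I corrected for this and the second grasp held.

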